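# Empty the tin sealer's catch tray with the tray puller

### The arm

A 7-joint arm with a two-finger parallel gripper is mounted at the origin on a cart in front of the work surface, level with it; the furniture and walls round the work are solid. World frame = base frame: x ahead of the robot, y to its left, z up, the work surface at z = 0. Lengths are in m, angles in rad, forces in N, time in s.
With the tool pointing down it reaches from about 0.4 to 0.9 m from the base axis. Payload 5.5 kg.
Tool frame: the origin (TCP) lies at the very end of the fingers, on their centre line; the grasp point (between the pads) lies 19 mm behind it; z points along the fingers, y is the direction in which the jaws open and shut (so a half turn about z gives the same grasp; the last joint's range is limited). The gripper opens to 92 mm and grips with 3 to 60 N. Pads are 19 mm wide; open, the fingers measure 130 mm over their backs; the gripper's body (75 mm by 190 mm) begins 47 mm behind the grasp point.
Start: joints at [-0.979, 0.501, -0.427, 1.55, 0.221, 1.138, -0.21], TCP at [0.21, 0.615, 0.197] pointing down, gripper open.
Joint ranges: [-2.88, 2.88], [-0.31, 2.03], [-1.54, 1.56], [0.2, 2.42], [-1.41, 4.55], [0.19, 2.02], [-2.57, 2.57]. Speed limits (rad/s): [2.57, 2.57, 3.14, 3.14, 3.14, 3.14, 3.14].

### API

Orientations are given as [roll, pitch, yaw] about the fixed x, y, z axes, in that order (R = Rz(yaw) Ry(pitch) Rx(roll)).
In Python, from plant import sense, camera, get_calibration, job_done gives the robot as it stands.
- The arm moves only by the shell command python3 -m jog 'ROWS' [FORCE]. ROWS is JSON, a list of rows, each a list of 7 numbers: the turn, a rotation vector about the tool's x, y, z in degrees, then the shift along the tool's x, y, z in m, then the opening, from 0 (shut) to 1 (fully open). A call has exactly 8 rows; each row shifts and turns the commanded pose from where the row before left it, along the tool's axes as they then stand; what a row does not reach is not made up. A row lasts 1/10 s, in which the tool goes at most 50 mm and 8.59 degrees, less where a joint would pass 70% of its speed; a pose out of reach is approached as far as the arm can. A call with a gripper value outside its range is refused whole. The fingers move at their own pace and stop on an object; FORCE is the grip in N (left out, the last holds). Time passes only in rows, so rows that do not move let the fingers close, or fill a call up. It gives the time, the measured TCP pose, the force and the opening at its end, in the units of the state.
- sense(): the state, without advancing time (a new reading comes with each control period).
- camera(name): name is "side" or "top"; returns (picture, depth): 420x560x3 uint8, red, green, blue; 420x560 float32, m along the optical axis (not along the pixel's ray), 0 where there is no reading.
- get_calibration(name): a dict with "fx", "fy", "cx", "cy" (pixels), "R" (3x3) and "t" (3): a world point X has camera coordinates R X + t. Camera axes: x right, y down, z forward; pixel columns grow to the right and rows downward; lengths in m; the calibration is good to about 2 mm. A picture is of the moment at which its call begins. get_calibration takes no time and is no camera call.
- job_done(): hands the job in, once; it reports no verdict.
The state is a dict: "t": time; "q": joint angles; "joint_vel": joint speeds; "joint_efforts": joint torques, N m; "eef_pos": TCP position; "eef_rot": TCP orientation; "contact_force": force on the tool from outside, world axes, zero at the start; "ft_torque": the same for the moment, N m; "opening": finger opening in m.
Only numpy, scipy, OpenCV 4.12 (cv2) and the standard library are available. Lean on these libraries where they do the work, as an engineer would, in place of code of your own. Each camera call takes 0.05 s, during which the arm holds its last target. There are 200 camera calls.

### The job

Take the tray puller from its rest, hook its blade down into the finger slot of the tin sealer's tray and pull the tray fully out; then use the blade to sweep the three sealed tins off the open side of the tray into the tote beside it, and hang the puller back on its rest. Only the puller may touch the tray and the tins, not the gripper; leave the tote and the other things on the counter where they stand.

Things in the scene. Friction and masses are not known exactly. Their poses are not given: they have to be found in the camera images.
- sealer: Fixed white machine, 150 deep (x) x 218 wide (y), top at 146, crank head farther back up to 220. Origin on the counter under the middle of its front face, +x into the machine; the tray slides out of the front along its -x. Yaw within 0.15 rad. A solid wall shelf hangs over the back of the counter, under 0.6 m up, from about 0.63 m ahead of the robot backward: keep the arm in front of it.
- tray (a joint): Travel of the steel tray out of the sealer: 0 shut, 0.13 m fully out at a stop; it starts 0 to 0.012. It needs about 1.5 N to slide and stays where it is left. Tray floor: top 61 above the counter, underside 55; 190 wide (y) and 84 (x) between a front and a back wall, both 6 thick and 20 high; its two sides (+y and -y) are open, without a lip. In front of the front wall a flat tab, 67 long and 130 wide, at floor level.
- tray_slot (a point): Centre of the finger slot in the tray's tab, at the tab's top face (61 above the counter); moves with the tray, axes as the sealer's. The slot goes right through the 6 thick tab, 20 (x) by 96 (y); free space down to the counter below it.
- tray_floor (a point): Centre of the tray's inner floor, top face; moves with the tray, axes as the sealer's. The open edges lie 95 to its +y and -y, the walls' inner faces 42 to its +x and -x.
- puller: Loose tray puller, 0.15 kg: a flat-sided dark wooden bar handle, 136 long (x) x 18 wide (y) x 24 high (z), with a flat steel blade hanging below its middle, in the plane of the handle, like a dough scraper. Origin at the centre of the handle, where it is gripped from above across y. The blade is 4 thick (y), 62 wide (x), from 59 to 105 below the origin; a stem 26 wide joins it to the handle. Same both ways round. It starts on the rest, handle level, blade down.
- puller_edge (a point): Middle of the lower edge of the puller's blade, 105 straight below the puller's origin.
- rest: Fixed dark steel stand for the puller, base 112 x 60 x 8; origin on the counter, its x along the handle of the resting puller. Two posts 10 thick at x = +50 and -50, each with a saddle 108 above the counter between two prongs 26 apart (y) that rise to 121; 90 free between the posts, where the blade hangs.
- rest_seat (a point): Where the puller's origin is when it hangs on the rest: 120 above the counter, over the rest's origin.
- tote: Loose grey open box, 0.7 kg, 150 (x) x 190 (y) x 48 high outside, walls 4, origin at the centre of its underside; axes nearly as the sealer's. It stands in front of the sealer, to the left or to the right of the tray's path; with the tray out, the tray's open edge overhangs the tote's near wall by about 5 to 20, 7 above its rim.
- tin_1_center (a point): Centre of tin 1 of three alike: a plain aluminium sealed tin, 40 across x 26 high, 0.03 to 0.06 kg, standing loose on the tray floor, at first inside the sealer; the three stand in a row across the tray (y), within about 80 of its middle.
- tin_2_center (a point): Centre of tin 2 of three alike: a plain aluminium sealed tin, 40 across x 26 high, 0.03 to 0.06 kg, standing loose on the tray floor, at first inside the sealer; the three stand in a row across the tray (y), within about 80 of its middle.
- tin_3_center (a point): Centre of tin 3 of three alike: a plain aluminium sealed tin, 40 across x 26 high, 0.03 to 0.06 kg, standing loose on the tray floor, at first inside the sealer; the three stand in a row across the tray (y), within about 80 of its middle.
- salt_cellar: Bystander: round stone pot with wooden lid, 92 across x 76 high, origin under its centre; stands on the side of the tray opposite the tote.
- lemon: Bystander: yellow lemon, 83 x 58 x 58, at the back right.
- garlic: Bystander: garlic bulb, 60 x 57 x 58, at the front of the counter.
- mug: Bystander: blue mug, 97 high, at the left.
- tin_1: The same tin 1, taken at the centre of its underside (13 below its centre).
- tin_2: The same tin 2, taken at the centre of its underside (13 below its centre).
- tin_3: The same tin 3, taken at the centre of its underside (13 below its centre).
Not all that is in view belongs to the job. There is more than one size of the puller; the job needs the larger.

How it is judged:
On the way, in this order (a step that is already met when the one before it is completed fails the run):
1. the tray is pulled fully out with the puller's blade (value of joint tray above 0.118 m and contact force between puller and tray above 0.3 N).
2. all three tins are in the tote (x of tin_1_center in the frame of tote between -0.073 and 0.073 m and y of tin_1_center in the frame of tote between -0.093 and 0.093 m and z of tin_1_center in the frame of tote between 0 and 0.048 m and x of tin_2_center in the frame of tote between -0.073 and 0.073 m and y of tin_2_center in the frame of tote between -0.093 and 0.093 m and z of tin_2_center in the frame of tote between 0 and 0.048 m and x of tin_3_center in the frame of tote between -0.073 and 0.073 m and y of tin_3_center in the frame of tote between -0.093 and 0.093 m and z of tin_3_center in the frame of tote between 0 and 0.048 m), for 0.2 s.
At the end, for the whole second after the job is handed in: The centres of all three tins are inside the tote, below its rim; the tray is still out (at least 100 mm of its 130); the puller is back on its rest, either way round, its origin within 12 mm of the seat, level within 0.08 rad and at rest; the tote stands still (all of step 2 and value of joint tray above 0.1 m and distance between puller and rest_seat below 0.012 m and angle between puller's own z axis and vertical below 0.08 rad and angle between the x axis of puller and the x axis of rest, either way round below 0.3 rad and linear speed of each of puller, tote below 0.02 m/s); the robot touches nothing.
It fails at once if the gripper touches the tray (contact force between the fingers and tray above 0.5 N).
It fails at once if the gripper touches a tin (contact force between the fingers and tin_1 above 0.3 N or contact force between the fingers and tin_2 above 0.3 N or contact force between the fingers and tin_3 above 0.3 N).
It fails at once if the tote is shoved more than 30 mm or tipped (distance of tote from where it was at the start of the episode above 0.03 m or angle between tote's own z axis and vertical above 0.2 rad).
It fails at once if the salt pot, lemon, garlic or mug is moved more than 30 mm (distance of any of salt_cellar, lemon, garlic, mug from where it was at the start of the episode above 0.03 m).
It also fails if it takes over 72 s, if anything falls off the work surface, if the arm or the gripper's body presses on something with over 40 N, if the wrist force passes 120 N, or if a joint passes its speed limit or range.

## Working session

There is one attempt and no reset: what is moved stays moved. The work goes in short steps, Python scripts to look and compute and a shell command to move; the robot and the scene stay as the last step left them, time stands still between calls to the robot, and variables do not carry over. Pictures are saved under pics/ and viewed, about 8 in all and at most 12, crops included, and the job is handed in when it is done.

```bash
mkdir -p pics; cat > h.py <<'E'
import numpy as np,cv2
from plant import sense,camera,get_calibration,job_done
def snap(n,f):
    im,d=camera(n); cv2.imwrite(f'pics/{f}.png',im[:,:,::-1]); np.savez(f'pics/{f}.npz',im=im,d=d); return im,d
def pts(n,d):
    c=get_calibration(n); v,u=np.indices(d.shape)
    P=np.stack([(u-c['cx'])/c['fx']*d,(v-c['cy'])/c['fy']*d,d],-1)
    return (P-np.array(c['t']))@np.array(c['R'])
def ray(n,u,v,z):
    c=get_calibration(n);R=np.array(c['R']);o=-R.T@np.array(c['t'])
    r=R.T@np.array([(u-c['cx'])/c['fx'],(v-c['cy'])/c['fy'],1]); return o+r*(z-o[2])/r[2]
def st():
    s=sense();print('t',round(s['t'],2),'p',np.round(s['eef_pos'],4),'rpy',np.round(s['eef_rot'],3),'F',np.round(s['contact_force'],1),'op',round(s['opening'],4));return s
E
python3 - <<'E'
from h import *
s=st()
a,_=snap('top','t0');b,_=snap('side','s0')
for n in('top','side'):
    c=get_calibration(n);R=np.array(c['R']);print(n,c['fx'],-R.T@np.array(c['t']),R[2])
E
```

```text
t 0.0 p [0.2097 0.6145 0.1957] rpy [-3.14  -0.     2.813] F [ 0.4 -1.1  0.1] op 0.0916
top 448.6513510073092 [0.44899819 0.02708555 1.4732836 ] [ 0.0412574   0.01000794 -0.99909843]
side 544.4537846268103 [-1.06057251 -1.12432715  1.02360587] [ 0.73108281  0.53822326 -0.41932523]
```

View pics/t0.png

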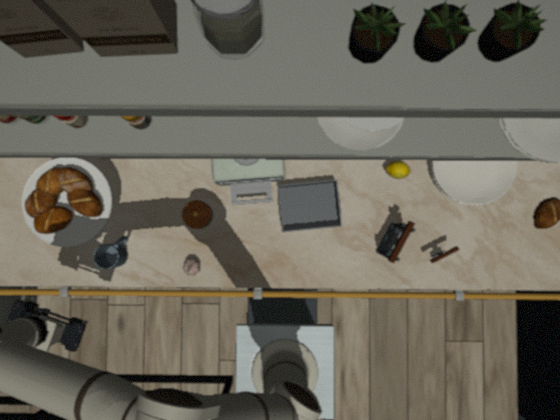

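View pics/s0.png

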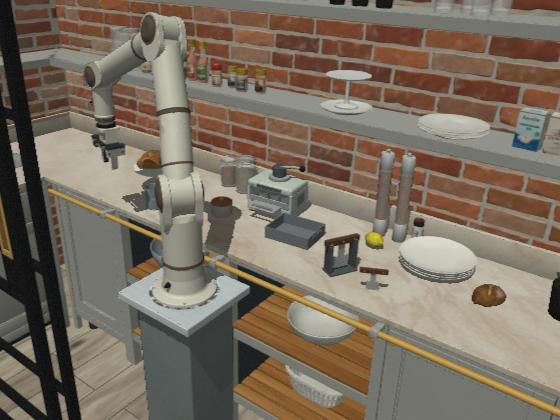

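The top view shows the larger puller on its rest at (400,240), the small one at (440,252), the tray tab at (251,192), the tote at (308,205), the salt pot at (197,214) and garlic at (192,265). The side view agrees.

```bash
python3 - <<'E'
from h import *
z=np.load('pics/t0.npz');im,d=z['im'],z['d'];P=pts('top',d)
big=cv2.resize(im[145:275,170:420][:,:,::-1],None,fx=3.2,fy=3.2,interpolation=cv2.INTER_CUBIC);big=cv2.convertScaleAbs(big,alpha=1.5);cv2.imwrite('pics/t0c.png',big)
def rect(mask,name):
    n,l,s,c=cv2.connectedComponentsWithStats(mask.astype(np.uint8))
    for i in range(1,n):
        if s[i,4]>25:
            q=P[l==i];r=cv2.minAreaRect(q[:,:2].astype(np.float32));print(name,'px',c[i].round(),'n',s[i,4],'med',np.median(q,0).round(4),'rect',np.round(r[0],4),np.round(r[1],3),round(r[2],1))
v,u=np.indices(d.shape);X,Y,Z=P[...,0],P[...,1],P[...,2]
roi=(v>150)&(v<285)&(u>150)&(u<480)
rect(roi&(Z>.118)&(Z<.14)&(u>360),'puller?')
rect(roi&(Z>.13)&(Z<.155)&(u<300),'sealer top')
rect(roi&(Z>.05)&(Z<.068)&(u>215)&(u<285)&(v>170),'tray tab')
rect(roi&(Z>.035)&(Z<.052)&(u>270)&(u<350),'tote rim')
rect(roi&(Z>.065)&(Z<.085)&(u<220),'salt')
rect(roi&(Z>.02)&(Z<.07)&(u<210)&(v>245),'garlic')
rect(roi&(Z>.03)&(Z<.11)&(u>420),'small')
print('counter z',np.median(Z[225:240,240:270]))
E
```

```text
puller? px [401. 242.] n 346 med [ 0.4265 -0.3433  0.1309] rect [ 0.4254 -0.3448] [0.042 0.135] 60.9
sealer top px [246. 170.] n 1410 med [0.6358 0.1252 0.1454] rect [0.6336 0.1152] [0.075 0.219] 1.7
tray tab px [251. 191.] n 684 med [0.5838 0.1114 0.0611] rect [0.5768 0.11  ] [0.068 0.13 ] 4.9
tote rim px [309. 194.] n 223 med [ 0.5892 -0.0696  0.0463] rect [ 0.5546 -0.0736] [0.115 0.196] 6.2
tote rim px [332. 225.] n 45 med [ 0.4725 -0.1459  0.0474] rect [ 0.4725 -0.1403] [0.026 0.086] 25.1
garlic px [192. 266.] n 239 med [0.3415 0.2989 0.0379] rect [0.3399 0.3021] [0.056 0.053] 49.0
small px [458. 180.] n 1505 med [ 0.6239 -0.5514  0.0364] rect [ 0.6159 -0.5425] [0.154 0.14 ] 89.6
small px [445. 254.] n 155 med [ 0.3882 -0.4908  0.0795] rect [ 0.3871 -0.4907] [0.014 0.095] 26.9
counter z 0.00017646251656223315
```

View pics/t0c.png

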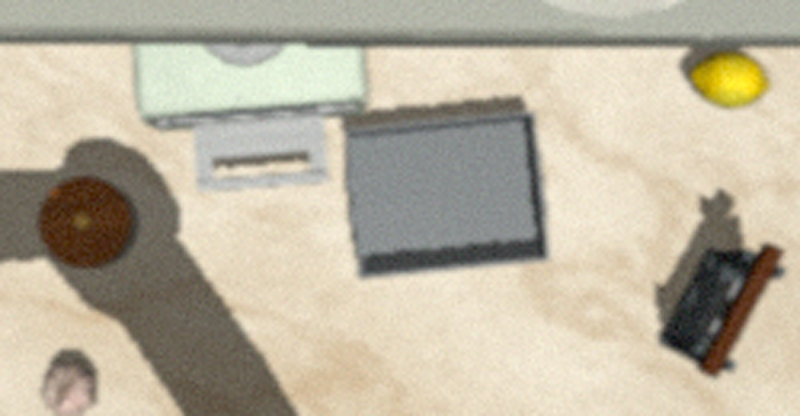

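```bash
python3 - <<'E'
from h import *
z=np.load('pics/t0.npz');im,d=z['im'].astype(int),z['d'];P=pts('top',d)
v,u=np.indices(d.shape);X,Y,Z=P[...,0],P[...,1],P[...,2];r,g,b=im[...,0],im[...,1],im[...,2]
m=(r>b*1.6)&(Z>.11)&(Z<.14)&(u>370)&(u<425)&(v>210)&(v<270)
# handle top plane cast
pp=np.array([ray('top',a,c,.132)[:2] for a,c in zip(u[m],v[m])]).astype(np.float32)
R=cv2.minAreaRect(pp);print('handle',m.sum(),R,'pca',pp.mean(0)); e=np.linalg.svd(pp-pp.mean(0),full_matrices=False)[2][0];print('yaw',np.arctan2(e[1],e[0]), 'z',np.median(Z[m]))
m=(abs(Z-.061)<.006)&(u>215)&(u<285)&(v>175)&(v<210)
pp=np.array([ray('top',a,c,.061)[:2] for a,c in zip(u[m],v[m])]).astype(np.float32);R=cv2.minAreaRect(pp);print('tab',R,cv2.boxPoints(R).round(4).tolist())
mm=(Z<.045)&(u>228)&(u<275)&(v>188)&(v<202)
n,l,s,c=cv2.connectedComponentsWithStats(mm.astype(np.uint8));print('slot',[(c[i].round(1).tolist(),s[i].tolist(),ray('top',*c[i],.061).round(4).tolist()) for i in range(1,n) if s[i,4]>15])
# sealer front edge
ed=[];
for c0 in range(216,284,4):
    col=np.where((Z[150:200,c0]>.13)&(Z[150:200,c0]<.16))[0]
    if len(col): ed.append(ray('top',c0,150+col.max()+.5,.146)[:2])
ed=np.array(ed);f=np.polyfit(ed[:,1],ed[:,0],1);print('sealer front',f,ed[[0,-1]].round(4).tolist())
m=(r>b*1.4)&(u>175)&(u<220)&(v>195)&(v<235)&(Z>.06);pp=P[m];print('salt',(pp.min(0)+pp.max(0))/2,np.ptp(pp,axis=0))
# tote: outer mask dark/grey height
m=(Z>.040)&(Z<.055)&(u>272)&(u<345)&(v>170)&(v<236)
pp=np.array([ray('top',a,c,.048)[:2] for a,c in zip(u[m],v[m])]).astype(np.float32);R=cv2.minAreaRect(pp);print('tote',R,cv2.boxPoints(R).round(4).tolist())
m=(v<158)&(u>200)&(u<400)&(Z>.3);print('shelf',np.min(X[m]),np.median(Z[m]),Z[m].min())
m=(Z>.155)&(Z<.3)&(u>215)&(u<285)&(v>150)&(v<180);print('crank',P[m].min(0),P[m].max(0))
E
```

```text
handle 254 ((0.42669573426246643, -0.34111878275871277), (0.019904140383005142, 0.13105449080467224), 61.75764083862305) pca [ 0.42733294 -0.34111467]
yaw 2.6471436 z 0.13136840242358785
tab ((0.5843275189399719, 0.11427080631256104), (0.20614241063594818, 0.10078955441713333), 84.69882202148438) [[0.5246000289916992, 0.016300000250339508], [0.625, 0.007000000216066837], [0.6439999938011169, 0.21220000088214874], [0.5436999797821045, 0.2215999960899353]]
slot [([229.8, 195.7], [229, 189, 3, 13, 32], [0.5657, 0.1784, 0.061]), ([273.3, 194.5], [272, 189, 3, 13, 29], [0.5703, 0.0408, 0.061]), ([251.8, 196.2], [237, 192, 31, 9, 186], [0.5643, 0.1089, 0.061])]
sealer front [-0.10872268  0.61815456] [[0.6006, 0.2108], [0.6167, 0.0206]]
salt [0.50012749 0.17640143 0.76665637] [0.1022586  0.29863178 1.41325446]
tote ((0.5477240085601807, -0.07304296642541885), (0.1712193489074707, 0.19582436978816986), 6.009915828704834) [[0.4523000121116638, 0.015399999916553497], [0.47279998660087585, -0.1793999969959259], [0.6431000232696533, -0.1615000069141388], [0.6226000189781189, 0.0333000011742115]]
shelf 0.4489981895913529 0.8587603154266149 0.46114589853313587
crank [0.6513632  0.08595742 0.15525519] [0.66679934 0.15389456 0.16738928]
```

```bash
cat >> h.py <<'E'
def to(x=None,y=None,z=None,yaw=None):
    "tool-axis shift (with yaw as it stands) and turn needed to reach a world pose, tool vertical"
    from scipy.spatial.transform import Rotation as Ro
    s=st();p=np.array(s['eef_pos']);R=Ro.from_euler('xyz',s['eef_rot'])
    g=np.array([p[i] if k is None else k for i,k in enumerate((x,y,z))])
    psi=s['eef_rot'][2]; yaw=psi if yaw is None else yaw
    Rt=Ro.from_euler('xyz',[np.pi,0,yaw])
    print('shift',(R.inv().apply(g-p)).round(4),'turn deg',np.degrees((R.inv()*Rt).as_rotvec()).round(2),'shift in turned axes',(Rt.inv().apply(g-p)).round(4),'q',np.round(s['q'],2))
E
python3 -m jog '[[0,0,0,-0.035,-0.01,-0.0125,1],[0,0,0,-0.035,-0.01,-0.0125,1],[0,0,0,-0.035,-0.01,-0.0125,1],[0,0,0,-0.035,-0.01,-0.0125,1],[0,0,0,-0.035,-0.01,-0.0125,1],[0,0,0,-0.035,-0.01,-0.0125,1],[0,0,0,-0.035,-0.01,-0.0125,1],[0,0,0,-0.035,-0.01,-0.0125,1]]'
python3 - <<'E'
from h import *
to(.48,.05,.3)
to(.427,-.341,.25,2.647); to(.427,-.341,.25,-.4945)
print(ray('top',197.2,214.4,.076))
E
```

```text
t: 0.9
eef_pos: [0.4499, 0.4478, 0.2967]
eef_rot: [-3.141, -0.0, 2.813]
contact_force: [0.2, 0.8, -0.3]
opening: 0.0917
t 0.9 p [0.4499 0.4478 0.2967] rpy [-3.141 -0.     2.813] F [ 0.2  0.8 -0.3] op 0.0917
shift [-0.1569 -0.3668 -0.003 ] turn deg [-0.05 -0.02  0.  ] shift in turned axes [-0.1569 -0.3668 -0.0033] q [-0.56  0.39 -0.36  1.47  0.14  1.31  0.31]
t 0.9 p [0.4499 0.4478 0.2967] rpy [-3.141 -0.     2.813] F [ 0.2  0.8 -0.3] op 0.0917
shift [-0.233  -0.7539  0.0473] turn deg [-0.05 -0.02  9.5 ] shift in turned axes [-0.3542 -0.7051  0.0467] q [-0.56  0.39 -0.36  1.47  0.14  1.31  0.31]
t 0.9 p [0.4499 0.4478 0.2967] rpy [-3.141 -0.     2.813] F [ 0.2  0.8 -0.3] op 0.0917
shift [-0.233  -0.7539  0.0473] turn deg [ 3.000e-02 -7.000e-02 -1.705e+02] shift in turned axes [0.3542 0.7052 0.0467] q [-0.56  0.39 -0.36  1.47  0.14  1.31  0.31]
[0.50505253 0.2779064  0.076     ]
```

```bash
for i in 1 2; do python3 -m jog '[[0,0,0,-0.0146,-0.0471,0.003,1],[0,0,0,-0.0146,-0.0471,0.003,1],[0,0,0,-0.0146,-0.0471,0.003,1],[0,0,0,-0.0146,-0.0471,0.003,1],[0,0,0,-0.0146,-0.0471,0.003,1],[0,0,0,-0.0146,-0.0471,0.003,1],[0,0,0,-0.0146,-0.0471,0.003,1],[0,0,0,-0.0146,-0.0471,0.003,1]]'|tail -1; done
python3 - <<'E'
from h import *
to(.427,-.341,.15,2.647)
E
```

```text
opening: 0.0917
opening: 0.0917
t 2.5 p [ 0.4263 -0.3413  0.2484] rpy [ 3.141 -0.     2.813] F [1.1 0.5 0.2] op 0.0917
shift [-0.0006  0.0005  0.0984] turn deg [ 0.01 -0.02  9.52] shift in turned axes [-0.0005  0.0006  0.0984] q [ 0.41  0.24  0.25  1.77 -0.07  1.14  1.93]
```

```bash
python3 -m jog '[[0,0,4.76,0,0,0.02,1],[0,0,4.76,0,0,0.02,1],[0,0,0,0,0,0.03,1],[0,0,0,0,0,0.03,1],[0,0,0,0,0,0.025,1],[0,0,0,0,0,0.015,1],[0,0,0,0,0,0.0075,1],[0,0,0,0,0,0,1]]'
python3 -m jog '[[0,0,0,0,0,0,0],[0,0,0,0,0,0,0],[0,0,0,0,0,0,0],[0,0,0,0,0,0,0],[0,0,0,0,0,0,0],[0,0,0,0,0,0,0],[0,0,0,0,0,0,0],[0,0,0,0,0,0,0]]' 40
python3 - <<'E'
from h import *
to(.427,-.341,.101,2.647);snap('side','s1')
E
```

```text
t: 3.3
eef_pos: [0.426, -0.339, 0.1001]
eef_rot: [3.141, -0.002, 2.647]
contact_force: [0.1, -0.0, 0.4]
opening: 0.0917
t: 4.1
eef_pos: [0.4268, -0.3396, 0.1012]
eef_rot: [3.142, -0.0, 2.647]
contact_force: [-0.1, -0.1, 0.3]
opening: 0.0321
t 4.1 p [ 0.4268 -0.3396  0.1012] rpy [ 3.142 -0.     2.647] F [-0.1 -0.1  0.3] op 0.0321
shift [-0.0009 -0.0011  0.0002] turn deg [ 0.   -0.   -0.02] shift in turned axes [-0.0009 -0.0011  0.0002] q [ 0.42  0.41  0.25  1.92 -0.13  0.83  1.82]
```

```bash
python3 -m jog '[[0,0,0,0,0,0,0],[0,0,0,0,0,0,0],[0,0,0,0,0,0,0],[0,0,0,0,0,0,0],[0,0,0,0,0,0,0],[0,0,0,0,0,-0.005,0],[0,0,0,0,0,-0.01,0],[0,0,0,0,0,-0.02,0]]'
python3 -m jog '[[0,0,0,0,0,-0.03,0],[0,0,0,0,0,-0.03,0],[0,0,0,0,0,-0.03,0],[0,0,0,0,0,-0.02,0],[0,0,0,0,0,-0.005,0],[0,0,0,0,0,0,0],[0,0,0,0,0,0,0],[0,0,0,0,0,0,0]]'
python3 - <<'E'
from h import *
to(.566,.109,.25,1.67);a,_=snap('side','s2');b,d=snap('top','t2')
cv2.imwrite('pics/s2c.png',cv2.resize(a[150:290,280:420][:,:,::-1],None,fx=4,fy=4))
E
```

```text
t: 4.95
eef_pos: [0.4258, -0.3383, 0.1355]
eef_rot: [3.141, -0.004, 2.647]
contact_force: [-0.0, 0.4, -0.6]
opening: 0.0003
t: 5.75
eef_pos: [0.426, -0.3388, 0.2496]
eef_rot: [3.141, -0.003, 2.647]
contact_force: [0.0, -0.0, 0.9]
opening: 0.0003
t 5.75 p [ 0.426  -0.3388  0.2496] rpy [ 3.141e+00 -3.000e-03  2.647e+00] F [ 0.  -0.   0.9] op 0.0003
shift [ 0.0895  0.4606 -0.    ] turn deg [-0.07 -0.16 55.97] shift in turned axes [ 4.318e-01  1.836e-01 -4.000e-04] q [ 0.39  0.24  0.28  1.77 -0.07  1.14  1.76]
```

View pics/s2c.png

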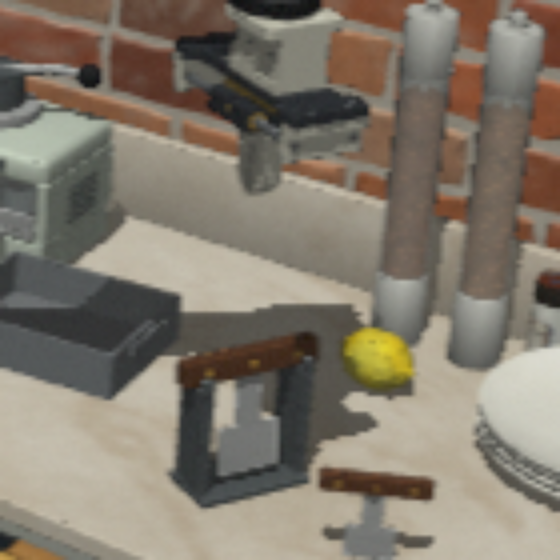

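```bash
python3 - <<'E'
from h import *
z=np.load('pics/s2.npz');a=z['im'].astype(int);P=pts('side',z['d'])
v,u=np.indices(z['d'].shape);m=(a[...,0]>a[...,2]*1.6)&(u>322)&(u<362)&(v>228)&(v<250)&(P[...,2]>.1)&(P[...,2]<.14)&(P[...,1]<-.2)
q=P[m];print('side handle',m.sum(),q.mean(0),q.min(0),q.max(0))
z=np.load('pics/t2.npz');Pt=pts('top',z['d']);a=z['im'].astype(int)
v,u=np.indices(z['d'].shape);m=(a[...,0]>a[...,2]*1.6)&(Pt[...,2]>.11)&(Pt[...,2]<.14)&(u>370)&(u<425)&(v>210)&(v<270);print('top',m.sum(),Pt[m].mean(0) if m.any() else 0)
c=get_calibration('side');
for p in [(.426,-.339,.2496),(.427,-.341,.132)]:
    x=np.array(c['R'])@np.array(p)+np.array(c['t']);print(x[0]/x[2]*c['fx']+c['cx'],x[1]/x[2]*c['fy']+c['cy'])
z=np.load('pics/s1.npz')['im'];cv2.imwrite('pics/s1c.png',cv2.resize(z[150:290,280:420][:,:,::-1],None,fx=4,fy=4))
E
```

```text
side handle 237 [ 0.41819598 -0.34707981  0.12647134] [ 0.35850963 -0.38111805  0.10894993] [ 0.4863846  -0.31174396  0.13978421]
top 138 [ 0.41216473 -0.3318368   0.13271469]
342.8708819883008 205.783775575235
340.9186768173092 236.62178115524378
```

View pics/s1c.png

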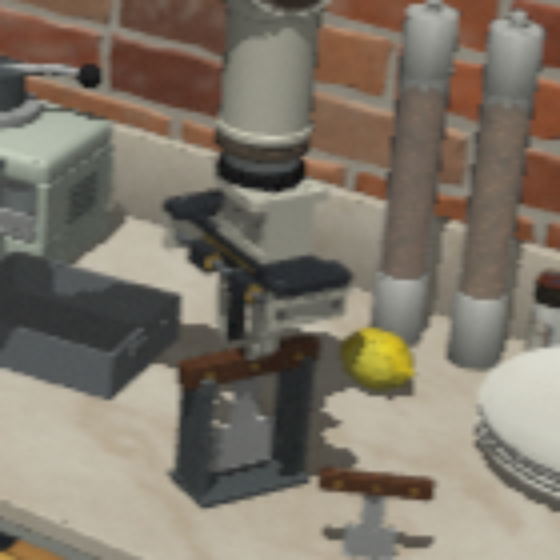

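```bash
python3 - <<'E'
from h import *
z=np.load('pics/s2.npz');P=pts('side',z['d'])
s=P[188:200,338:354];
for r in range(180,202,2): print(r,P[r,340:352:3].round(3).tolist())
z=np.load('pics/t2.npz');Pt=pts('top',z['d']);m=(Pt[...,2]>.2)&(Pt[...,2]<.4)&(Pt[...,1]<-.2)&(Pt[...,1]>-.5)&(Pt[...,0]<.55)&(Pt[...,0]>.3);print(Pt[m].min(0),Pt[m].max(0))
E
```

```text
180 [[0.375, -0.348, 0.362], [0.388, -0.352, 0.359], [0.388, -0.363, 0.362], [0.413, -0.36, 0.353]]
182 [[0.431, -0.318, 0.329], [0.392, -0.35, 0.35], [0.383, -0.366, 0.357], [0.375, -0.381, 0.364]]
184 [[0.423, -0.323, 0.326], [0.42, -0.336, 0.33], [0.405, -0.355, 0.34], [0.375, -0.381, 0.357]]
186 [[0.422, -0.324, 0.319], [0.425, -0.334, 0.321], [0.41, -0.353, 0.331], [0.421, -0.358, 0.329]]
188 [[0.427, -0.322, 0.31], [0.418, -0.338, 0.317], [0.411, -0.353, 0.324], [0.414, -0.362, 0.325]]
190 [[0.43, -0.321, 0.301], [0.422, -0.337, 0.308], [0.414, -0.352, 0.315], [0.418, -0.361, 0.316]]
192 [[0.424, -0.325, 0.297], [0.418, -0.339, 0.303], [0.416, -0.352, 0.307], [0.43, -0.355, 0.304]]
194 [[0.42, -0.328, 0.292], [0.419, -0.34, 0.296], [0.411, -0.355, 0.303], [0.423, -0.36, 0.3]]
196 [[0.838, -0.104, 0.076], [0.417, -0.341, 0.289], [0.418, -0.352, 0.292], [0.429, -0.357, 0.29]]
198 [[0.837, -0.105, 0.068], [0.418, -0.341, 0.282], [0.831, -0.137, 0.078], [0.841, -0.146, 0.078]]
200 [[0.836, -0.106, 0.059], [0.843, -0.117, 0.059], [0.838, -0.134, 0.066], [0.836, -0.149, 0.071]]
[ 0.38100502 -0.35034053  0.33811807] [ 0.50282278 -0.24043683  0.39961052]
```

```bash
python3 -m jog '[[0,0,0,0,0,0,1],[0,0,0,0,0,0,1],[0,0,0,0,0,0,1],[0,0,0,0,0,0,1],[0,0,0,0,0,0,1],[0,0,0,0,0,0,1],[0,0,0,0,0,0,1],[0,0,0,0,0,0,1]]'
python3 - <<'E'
from h import *
st();a,d=snap('side','s3');P=pts('side',d)
for n in('s2','s3'):
    z=np.load(f'pics/{n}.npz');P=pts('side',z['d']);m=(abs(P[...,0]-.425)<.1)&(abs(P[...,1]+.34)<.1)&(P[...,2]>.2)&(P[...,2]<.5)
    n_=np.array([.475,.88]);a=(P[...,:2]-[.426,-.339])@n_
    for lo in np.arange(-.07,.07,.01):
        k=m&(a>lo)&(a<=lo+.01)
        if k.sum()>5: print(n,round(lo,2),k.sum(),'zmin',np.percentile(P[...,2][k],[2,10]).round(3))
cv2.imwrite('pics/s3c.png',cv2.resize(z['im'][140:260,290:410][:,:,::-1],None,fx=5,fy=5))
E
```

```text
t: 6.65
eef_pos: [0.4268, -0.3396, 0.2512]
eef_rot: [3.142, 0.0, 2.647]
contact_force: [-0.2, -0.3, -0.5]
opening: 0.0601
t 6.65 p [ 0.4268 -0.3396  0.2512] rpy [3.142 0.    2.647] F [-0.2 -0.3 -0.5] op 0.0601
s2 -0.07 25 zmin [0.358 0.363]
s2 -0.06 162 zmin [0.363 0.388]
s2 -0.05 189 zmin [0.363 0.389]
s2 -0.04 222 zmin [0.355 0.368]
s2 -0.03 187 zmin [0.307 0.331]
s2 -0.02 149 zmin [0.29 0.3 ]
s2 -0.01 108 zmin [0.282 0.293]
s2 0.0 92 zmin [0.285 0.299]
s2 0.01 67 zmin [0.298 0.315]
s2 0.02 25 zmin [0.327 0.352]
s2 0.03 12 zmin [0.348 0.353]
s2 0.04 11 zmin [0.361 0.363]
s2 0.05 13 zmin [0.357 0.358]
s2 0.06 28 zmin [0.359 0.363]
s2 0.07 70 zmin [0.348 0.353]
s3 -0.07 36 zmin [0.355 0.358]
s3 -0.06 209 zmin [0.308 0.354]
s3 -0.05 240 zmin [0.292 0.305]
s3 -0.04 211 zmin [0.293 0.36 ]
s3 -0.03 123 zmin [0.37  0.399]
s3 -0.02 96 zmin [0.363 0.387]
s3 -0.01 73 zmin [0.362 0.38 ]
s3 0.0 47 zmin [0.361 0.365]
s3 0.01 43 zmin [0.356 0.365]
s3 0.02 77 zmin [0.286 0.294]
s3 0.03 97 zmin [0.283 0.292]
s3 0.04 36 zmin [0.291 0.308]
s3 0.05 21 zmin [0.356 0.362]
s3 0.06 35 zmin [0.365 0.378]
s3 0.07 45 zmin [0.351 0.357]
```

View pics/s3c.png

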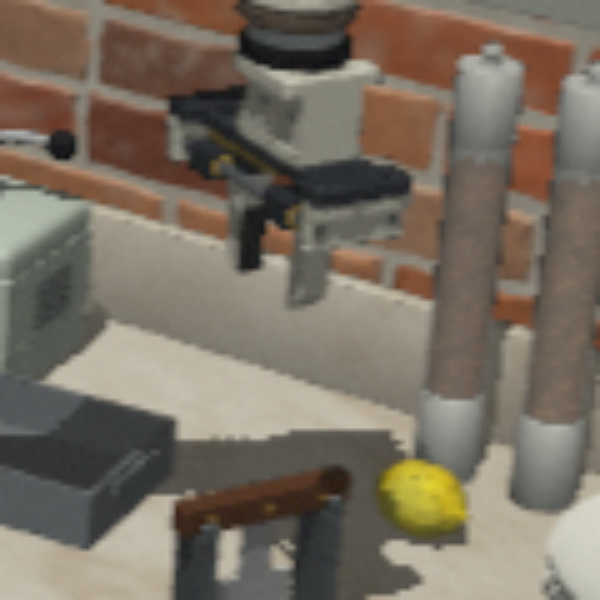

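Fingers and body both show ~34 mm higher than the reported TCP (tip–body spacing matches the spec), so the jaws shut above the handle; the reported TCP is off. I check the lateral offset too.

```bash
python3 - <<'E'
from h import *
n_=np.array([.475,.88]);e=np.array([-.88,.475])
z=np.load('pics/s3.npz');P=pts('side',z['d']);m=(abs(P[...,0]-.425)<.1)&(abs(P[...,1]+.34)<.1)&(P[...,2]>.287)&(P[...,2]<.325)
a=(P[...,:2]-[.4268,-.3396])@n_;b=(P[...,:2]-[.4268,-.3396])@e
for k,nm in((m&(a<0),'near'),(m&(a>0),'far')): print(nm,k.sum(),'n',np.percentile(a[k],[3,50,97]).round(4),'e',np.percentile(b[k],[3,50,97]).round(4))
# top body extents 
_,d=snap('top','t3');P=pts('top',d);m=(abs(P[...,0]-.425)<.15)&(abs(P[...,1]+.34)<.15)&(P[...,2]>.345)&(P[...,2]<.44)
a=(P[...,:2]-[.4268,-.3396])@n_;b=(P[...,:2]-[.4268,-.3396])@e
print('top body',m.sum(),np.percentile(a[m],[1,99]),np.percentile(b[m],[1,99]))
E
```

```text
near 79 n [-0.0535 -0.0463 -0.0328] e [-0.0113  0.0032  0.0104]
far 72 n [0.0216 0.0297 0.0438] e [-0.0116  0.0027  0.0108]
top body 938 [-0.02171809  0.09454148] [-0.03560847  0.03629584]
```

```bash
python3 -m jog '[[0,0,0,0,0,0.02,1],[0,0,0,0,0,0.03,1],[0,0,0,0,0,0.03,1],[0,0,0,0,0,0.025,1],[0,0,0,0,0,0.02,1],[0,0,0,0,0,0.02,1],[0,0,0,0,0,0.02,1],[0,0,0,0,0,0.018,1]]'
python3 - <<'E'
from h import *
st();_,d=snap('side','s4')
E
python3 -m jog '[[0,0,0,0,0,0,0],[0,0,0,0,0,0,0],[0,0,0,0,0,0,0],[0,0,0,0,0,0,0],[0,0,0,0,0,0,0],[0,0,0,0,0,0,0],[0,0,0,0,0,0,0],[0,0,0,0,0,0,0]]' 40
python3 -m jog '[[0,0,0,0,0,0,0],[0,0,0,0,0,0,0],[0,0,0,0,0,0,0],[0,0,0,0,0,0,0],[0,0,0,0,0,0,0],[0,0,0,0,0,0,0],[0,0,0,0,0,0,0],[0,0,0,0,0,0,0]]' 40
```

```text
t: 7.55
eef_pos: [0.4267, -0.3395, 0.0673]
eef_rot: [-3.142, -0.0, 2.647]
contact_force: [0.3, 0.3, 0.0]
opening: 0.0919
t 7.55 p [ 0.4267 -0.3395  0.0673] rpy [-3.142 -0.     2.647] F [0.3 0.3 0. ] op 0.0919
t: 8.4
eef_pos: [0.4268, -0.3396, 0.0682]
eef_rot: [3.142, 0.0, 2.647]
contact_force: [-0.1, -0.0, 0.8]
opening: 0.0326
t: 9.2
eef_pos: [0.4265, -0.3402, 0.0682]
eef_rot: [-3.141, 0.0, 2.646]
contact_force: [-3.2, -3.1, -0.8]
opening: 0.0175
```

```bash
python3 -m jog '[[0,0,0,0,0,-0.005,0],[0,0,0,0,0,-0.01,0],[0,0,0,0,0,-0.02,0],[0,0,0,0,0,-0.03,0],[0,0,0,0,0,-0.03,0],[0,0,0,0,0,-0.03,0],[0,0,0,0,0,-0.02,0],[0,0,0,0,0,-0.005,0]]'
python3 - <<'E'
from h import *
to(.53,.105,.218,1.67);snap('side','s5')
E
```

```text
t: 10.0
eef_pos: [0.4287, -0.339, 0.2206]
eef_rot: [3.14, 0.004, 2.648]
contact_force: [-0.1, 0.5, -1.9]
opening: 0.0178
t 10.0 p [ 0.4287 -0.339   0.2206] rpy [3.14  0.004 2.648] F [-0.1  0.5 -1.9] op 0.0178
shift [0.1212 0.439  0.0027] turn deg [ 0.18  0.16 56.04] shift in turned axes [0.4318 0.1447 0.0026] q [ 0.39  0.26  0.28  1.81 -0.08  1.08  1.77]
```

```bash
python3 -m jog '[[0,0,7,0,0,0,0],[0,0,7,0,0,0,0],[0,0,7,0,0,0,0],[0,0,7,0,0,0,0],[0,0,7,0,0,0,0],[0,0,7,0,0,0,0],[0,0,7,0,0,0,0],[0,0,7,0,0,0,0]]' |tail -2
python3 -m jog '[[0,0,0,0.03,0.01,0,0],[0,0,0,0.04,0.0135,0,0],[0,0,0,0.04,0.0135,0,0],[0,0,0,0.04,0.0135,0,0],[0,0,0,0.04,0.0135,0,0],[0,0,0,0.04,0.0135,0,0],[0,0,0,0.04,0.0135,0,0],[0,0,0,0.04,0.0135,0,0]]' |tail -2
python3 -m jog '[[0,0,0,0.04,0.0135,0,0],[0,0,0,0.04,0.0135,0,0],[0,0,0,0.03,0.01,0,0],[0,0,0,0.01,0.003,0,0],[0,0,0,0,0,0,0],[0,0,0,0,0,0,0],[0,0,0,0,0,0,0],[0,0,0,0,0,0,0]]' |tail -2
python3 - <<'E'
from h import *
to(.566,.109,None,1.67);a,d=snap('side','s6');snap('top','t6')
P=pts('side',d);cv2.imwrite('pics/s6c.png',cv2.resize(a[120:260,200:360][:,:,::-1],None,fx=4.5,fy=4.5))
E
```

```text
contact_force: [0.7, -0.4, -1.3]
opening: 0.0175
contact_force: [1.1, -0.6, -1.3]
opening: 0.0177
contact_force: [0.3, -0.5, -1.5]
opening: 0.0178
t 12.45 p [0.5282 0.1007 0.2182] rpy [-3.141  0.     1.666] F [ 0.3 -0.5 -1.5] op 0.0178
shift [ 0.0047  0.0384 -0.    ] turn deg [-0.02  0.02 -0.2 ] shift in turned axes [0.0045 0.0384 0.    ] q [-0.35  0.25  0.14  1.83 -0.04  1.07 -0.11]
```

View pics/s6c.png

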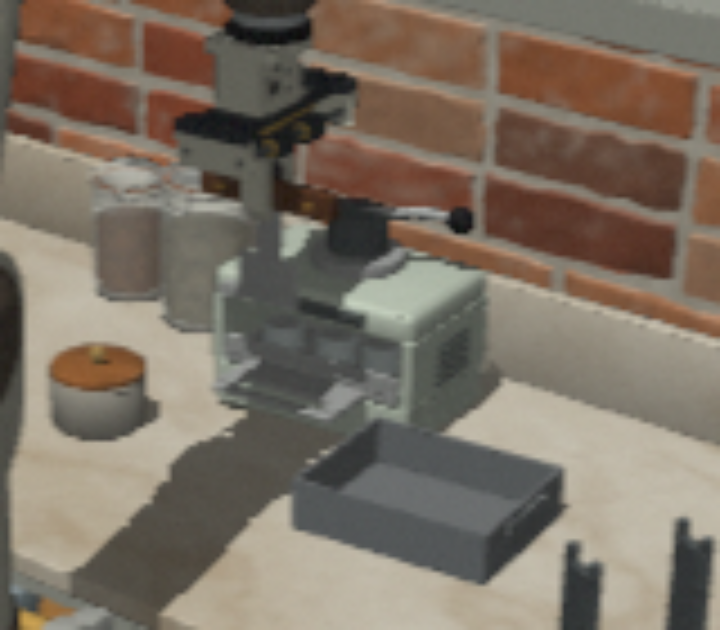

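The puller is held; its blade hangs at about crop (270,270), in front of the sealer. I measure blade position relative to the TCP and the slot from side depth.

```bash
python3 - <<'E'
from h import *
z=np.load('pics/s6.npz');P=pts('side',z['d']);X,Y,Z=P[...,0],P[...,1],P[...,2]
yaw=.1;xs=np.array([np.cos(yaw),np.sin(yaw)]);ys=np.array([-np.sin(yaw),np.cos(yaw)])
D=P[...,:2]-[.5282,.1007];a=D@xs;b=D@ys
m=(abs(a)<.03)&(abs(b)<.08)&(Z>.13)&(Z<.4)
for lo in np.arange(.13,.36,.015):
    k=m&(Z>lo)&(Z<=lo+.015)
    if k.sum()>4:print(round(lo,3),k.sum(),'a',np.percentile(a[k],[5,50,95]).round(4),'b',np.percentile(b[k],[3,97]).round(4))
print('zmin',np.percentile(Z[m&(Z<.25)],[1,5]))
# slot from side: hole pixels
k=(Z>.045)&(Z<.07)&(abs(a-.01)<.06)&(abs(b)<.075); q=np.stack([a[k],b[k]],1);print('tab a',np.percentile(q[:,0],[1,99]),'b',np.percentile(q[:,1],[1,99]))
v,u=np.where(k);print(u.min(),u.max(),v.min(),v.max())
# top handle ends & tab
z=np.load('pics/t6.npz');P=pts('top',z['d']);D=P[...,:2]-[.5282,.1007];a=D@xs;b=D@ys
k=(abs(P[...,2]-.283)<.012)&(abs(a)<.03)&(abs(b)<.1);print('handle top',k.sum(),np.percentile(a[k],[3,50,97]),np.percentile(b[k],[2,98]),np.median(P[...,2][k]))
E
```

```text
0.16 28 a [-0.0049  0.0016  0.0082] b [-0.0319  0.0252]
0.175 46 a [-0.0062  0.0002  0.0092] b [-0.0344  0.0237]
0.19 48 a [-0.0069  0.0007  0.0062] b [-0.0357  0.0242]
0.205 38 a [-0.0091 -0.0015  0.0052] b [-0.036   0.0193]
0.22 19 a [-0.009   0.0008  0.0069] b [-0.0153  0.0063]
0.235 20 a [-0.0067 -0.001   0.0092] b [-0.0198  0.0076]
0.25 43 a [-0.025  -0.0072  0.0047] b [-0.0688  0.0522]
0.265 116 a [-0.0266 -0.0081  0.0029] b [-0.0732  0.0577]
0.28 68 a [-0.0278 -0.0045  0.0189] b [-0.0713  0.0036]
0.295 14 a [-0.0292 -0.0186  0.0171] b [-0.0172 -0.0094]
0.31 12 a [-0.0228  0.014   0.0246] b [-0.0395 -0.0169]
0.325 44 a [-0.0289  0.012   0.0269] b [-0.0418 -0.0175]
0.34 30 a [-0.0268  0.0011  0.0271] b [-0.0367 -0.0216]
0.355 33 a [-0.0249 -0.0052  0.0223] b [-0.0319 -0.0183]
zmin [0.16527488 0.16909458]
tab a [0.00973827 0.06897647] b [-0.06414206  0.06677014]
247 279 201 213
handle top 63 [-0.00909753 -0.00100996  0.00813161] [-0.06969929 -0.04506233] 0.28206791261308706
```

```bash
python3 - <<'E'
from h import *
yaw=.1;xs=np.array([np.cos(yaw),np.sin(yaw)]);ys=np.array([-np.sin(yaw),np.cos(yaw)])
z=np.load('pics/t0.npz');P=pts('top',z['d']);g=z['im'].mean(2)
for u in (244,250,256):
    print(u,[(round(float((ray('top',u,v,.061)[:2]-[.5282,.1007])@xs),4),round(float(P[v,u,2]),3),int(g[v,u])) for v in range(182,207)])
z=np.load('pics/s0.npz');P=pts('side',z['d']);g=z['im'].mean(2)
for u in (259,263,267):
    print(u,[(np.round([(ray('side',u,v,.061)[:2]-[.5282,.1007])@w for w in(xs,ys)],3).tolist(),round(float(P[v,u,2]),3),int(g[v,u])) for v in range(200,219)])
E
```

```text
244 [(0.084, 1.473, 106), (0.0808, 0.066, 118), (0.0777, 0.058, 131), (0.0745, 0.062, 134), (0.0713, 0.063, 129), (0.0682, 0.061, 128), (0.065, 0.056, 129), (0.0619, 0.06, 129), (0.0587, 0.062, 129), (0.0555, 0.066, 132), (0.0524, 0.059, 130), (0.0492, 0.066, 115), (0.0461, 0.002, 90), (0.0429, -0.0, 69), (0.0398, -0.001, 95), (0.0366, 0.006, 133), (0.0335, -0.003, 149), (0.0303, 0.003, 140), (0.0272, 0.063, 119), (0.024, 0.058, 122), (0.0209, 0.064, 129), (0.0177, 0.058, 131), (0.0146, 0.002, 131), (0.0114, -0.005, 145), (0.0083, 0.002, 150)]
250 [(0.0822, 0.063, 109), (0.079, 0.064, 126), (0.0759, 0.061, 130), (0.0727, 0.057, 133), (0.0696, 0.055, 130), (0.0664, 0.065, 127), (0.0633, 0.062, 128), (0.0601, 0.058, 127), (0.0569, 0.061, 129), (0.0538, 0.061, 130), (0.0506, 0.054, 123), (0.0475, 0.066, 103), (0.0443, 0.005, 76), (0.0412, 0.003, 68), (0.038, -0.003, 94), (0.0349, -0.001, 138), (0.0317, -0.0, 145), (0.0286, -0.001, 138), (0.0254, 0.062, 128), (0.0223, 0.06, 124), (0.0191, 0.06, 129), (0.016, 0.065, 136), (0.0128, 0.001, 149), (0.0097, -0.006, 149), (0.0065, -0.001, 147)]
[... 1592 characters left out ...]
 -0.04], -0.0, 81), ([-0.033, -0.045], 0.003, 172), ([-0.041, -0.049], 0.004, 173), ([-0.048, -0.054], 0.0, 140)]
267 [([0.108, 0.022], 0.073, 116), ([0.099, 0.017], 0.064, 115), ([0.09, 0.012], 0.064, 115), ([0.082, 0.006], 0.064, 146), ([0.073, 0.001], 0.063, 148), ([0.065, -0.004], 0.06, 147), ([0.056, -0.009], 0.068, 148), ([0.048, -0.014], 0.055, 127), ([0.04, -0.019], 0.039, 107), ([0.032, -0.024], 0.037, 97), ([0.023, -0.029], 0.066, 135), ([0.015, -0.034], 0.064, 151), ([0.007, -0.039], 0.018, 86), ([-0.001, -0.044], 0.016, 85), ([-0.008, -0.048], -0.001, 80), ([-0.016, -0.053], 0.004, 80), ([-0.024, -0.058], -0.0, 80), ([-0.032, -0.063], -0.002, 169), ([-0.039, -0.067], 0.003, 174)]
```

```bash
python3 - <<'E'
from h import *
yaw=.1;xs=np.array([np.cos(yaw),np.sin(yaw)]);ys=np.array([-np.sin(yaw),np.cos(yaw)])
z=np.load('pics/s0.npz');P=pts('side',z['d']);D=P[...,:2]-[.5652,.108];a=D@xs;b=D@ys;Z=P[...,2]
for lo in np.arange(.15,.25,.01):
    k=(Z>lo)&(Z<lo+.01)&(a>0)&(a<.2)&(abs(b)<.12)
    if k.sum()>2: print(round(lo,2),k.sum(),'a',np.percentile(a[k],[3,50,97]).round(3),'b',np.percentile(b[k],[3,97]).round(3))
E
```

```text
0.15 98 a [0.061 0.103 0.173] b [-0.073  0.081]
0.16 62 a [0.086 0.115 0.157] b [-0.045  0.033]
0.17 27 a [0.096 0.111 0.132] b [-0.034  0.017]
0.18 31 a [0.101 0.11  0.135] b [-0.035  0.017]
0.19 63 a [0.101 0.129 0.159] b [-0.106  0.022]
0.2 80 a [0.1   0.142 0.159] b [-0.11   0.013]
0.21 10 a [0.136 0.148 0.159] b [-0.107 -0.065]
```

```bash
python3 -m jog '[[0,0,0,0.005,0.014,0,0],[0,0,0,0.005,0.02,0,0],[0,0,0,0,0,0.02,0],[0,0,0,0,0,0.03,0],[0,0,0,0,0,0.025,0],[0,0,0,0,0,0.015,0],[0,0,0,0,0,0.005,0],[0,0,0,0,0,0,0]]'
python3 - <<'E'
from h import *
to();a,_=snap('side','s7');cv2.imwrite('pics/s7c.png',cv2.resize(a[150:250,220:340][:,:,::-1],None,fx=6,fy=6))
E
```

```text
t: 13.35
eef_pos: [0.5608, 0.1154, 0.1228]
eef_rot: [-3.14, 0.0, 1.669]
contact_force: [0.6, -0.5, -1.1]
opening: 0.0179
t 13.35 p [0.5608 0.1154 0.1228] rpy [-3.14   0.     1.669] F [ 0.6 -0.5 -1.1] op 0.0179
shift [0. 0. 0.] turn deg [-0.06  0.02 -0.  ] shift in turned axes [0. 0. 0.] q [-0.35  0.42  0.12  1.83 -0.06  0.9  -0.1 ]
```

View pics/s7c.png

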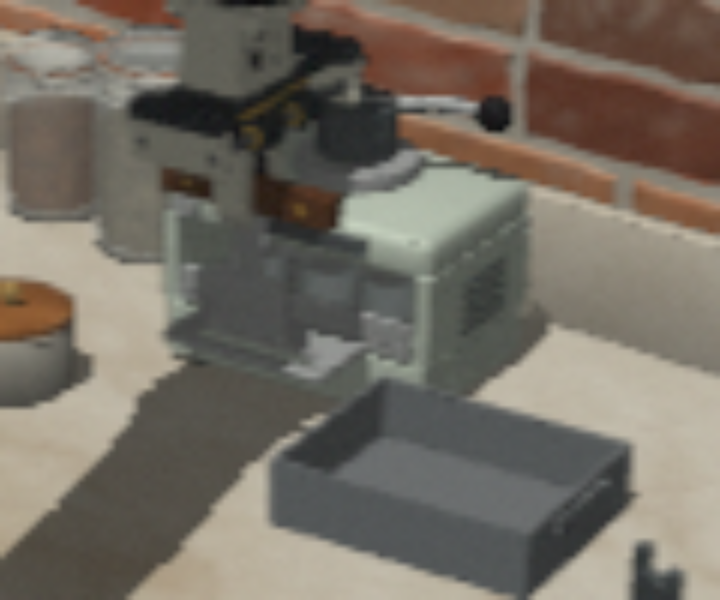

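The blade hangs right over the slot (crop ~ (250,350)), gripper body clear of the crank. Lower 25 mm.

```bash
python3 -m jog '[[0,0,0,0,0,0.005,0],[0,0,0,0,0,0.005,0],[0,0,0,0,0,0.005,0],[0,0,0,0,0,0.005,0],[0,0,0,0,0,0.005,0],[0,0,0,0,0,0,0],[0,0,0,0,0,0,0],[0,0,0,0,0,0,0]]'

```

```text
t: 14.2
eef_pos: [0.5613, 0.1159, 0.0983]
eef_rot: [3.141, -0.0, 1.669]
contact_force: [-0.3, -0.1, -0.8]
opening: 0.0181
```

```bash
python3 -m jog '[[0,0,0,0,-0.003,0,0],[0,0,0,0,-0.006,0,0],[0,0,0,0,-0.01,0,0],[0,0,0,0,-0.01,0,0],[0,0,0,0,-0.01,0,0],[0,0,0,0,-0.01,0,0],[0,0,0,0,-0.01,0,0],[0,0,0,0,-0.01,0,0]]'
python3 - <<'E'
from h import *
st();a,_=snap('top','t8')
E
python3 -m jog '[[0,0,0,0,-0.01,0,0],[0,0,0,0,-0.01,0,0],[0,0,0,0,-0.01,0,0],[0,0,0,0,-0.01,0,0],[0,0,0,0,-0.008,0,0],[0,0,0,0,-0.005,0,0],[0,0,0,0,-0.003,0,0],[0,0,0,0,0,0,0]]'
```

```text
t: 15.0
eef_pos: [0.4916, 0.1091, 0.0983]
eef_rot: [3.141, -0.0, 1.669]
contact_force: [1.8, 0.8, -1.0]
opening: 0.018
t 15.0 p [0.4916 0.1091 0.0983] rpy [ 3.141 -0.     1.669] F [ 1.8  0.8 -1. ] op 0.018
t: 15.85
eef_pos: [0.436, 0.1033, 0.0981]
eef_rot: [-3.14, 0.0, 1.669]
contact_force: [0.2, -0.5, -0.9]
opening: 0.0181
```

```bash
python3 -m jog '[[0,0,0,0,-0.003,0,0],[0,0,0,0,-0.003,0,0],[0,0,0,0,-0.003,0,0],[0,0,0,0,-0.003,0,0],[0,0,0,0,0,0,0],[0,0,0,0,0,0,0],[0,0,0,0,0,0,0],[0,0,0,0,0,0,0]]'
python3 - <<'E'
from h import *
st();a,d=snap('side','s9');b,dt=snap('top','t9');cv2.imwrite('pics/s9c.png',cv2.resize(a[150:270,200:350][:,:,::-1],None,fx=5,fy=5))
E
```

```text
t: 16.65
eef_pos: [0.4277, 0.1027, 0.099]
eef_rot: [3.136, -0.001, 1.669]
contact_force: [7.1, 1.0, -4.0]
opening: 0.0178
t 16.65 p [0.4277 0.1027 0.099 ] rpy [ 3.136e+00 -1.000e-03  1.669e+00] F [ 7.1  1.  -4. ] op 0.0178
```

View pics/s9c.png

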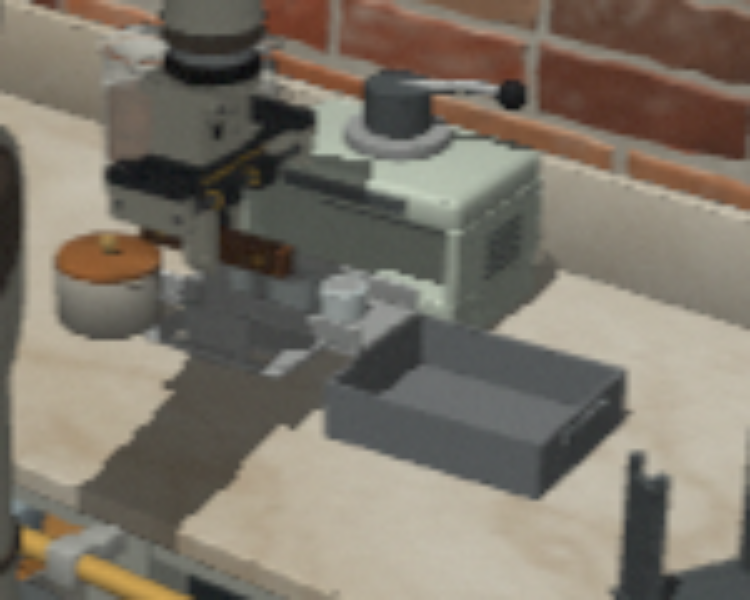

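```bash
python3 -m jog '[[0,0,0,0,0.006,0,0],[0,0,0,0,0.005,0,0],[0,0,0,0,0,-0.015,0],[0,0,0,0,0,-0.03,0],[0,0,0,0,0,-0.03,0],[0,0,0,0,0,-0.03,0],[0,0,0,0,0,-0.02,0],[0,0,0,0,0,-0.01,0]]'
python3 - <<'E'
from h import *
to();b,d=snap('top','t10');a,ds=snap('side','s10')
cv2.imwrite('pics/t10c.png',cv2.convertScaleAbs(cv2.resize(b[150:250,180:340][:,:,::-1],None,fx=5,fy=5),alpha=1.4))
yaw=.1;xs=np.array([np.cos(yaw),np.sin(yaw)]);ys=np.array([-np.sin(yaw),np.cos(yaw)])
# tins: side view, height .08-.09 top faces; walls z .081
for nm,D in(('top',d),('side',ds)):
    P=pts(nm,D);q=P[...,:2]-[.532,.106];A=q@xs;B=q@ys
    k=(abs(P[...,2]-.081)<.012)&(abs(A)<.06)&(abs(B)<.12)
    h,ae,be=np.histogram2d(A[k],B[k],bins=[np.arange(-.06,.061,.01),np.arange(-.12,.121,.01)]);print(nm,'rows a -60..60, cols b -120..120');print(h.astype(int))
E
```

```text
t: 17.55
eef_pos: [0.4361, 0.1036, 0.2347]
eef_rot: [3.14, -0.0, 1.669]
contact_force: [0.0, -0.4, -1.4]
opening: 0.0176
t 17.55 p [0.4361 0.1036 0.2347] rpy [ 3.14  -0.     1.669] F [ 0.  -0.4 -1.4] op 0.0176
shift [0. 0. 0.] turn deg [ 0.06 -0.03 -0.  ] shift in turned axes [0. 0. 0.] q [-0.41  0.06  0.12  2.   -0.01  1.08 -0.19]
top rows a -60..60, cols b -120..120
[[ 0  0  1  3  3  0  2  3  1  0  0  0  0  0  0  0  0  0  0  0  0  0  0  0]
 [ 0  0  1  3  2  8  4  3  5  6  0  0  0  0  0  0  0  0  0  0  0  0  0  0]
 [ 0  0  0  0  1  0  0  0  0  0  0  0  0  0  0  0  0  0  0  0  0  0  0  0]
 [ 0  0  0  0  0  0  0  0  0  0  0  0  0  0  0  1  6  0  3  0  0  0  0  0]
 [ 0  0  0  0  0  3  8  8  3  1  3  0  0  0  0  2  1  0  4  4  0  0  0  0]
 [ 0  0  0  0  0  7  8 10 13  3  0  0  0  0  0  0  0  0  0  1  1  0  0  0]
 [ 0  0  0  0  0  8 11 11  9  0  0  0  0  0  0  0  0  0  0  0  0  0  0  0]
 [ 0  0  0  0  1  2 11  8  5  0  0  0  0  0  0  0  0  0  0  0  0  0  0  0]
 [ 0  0  0  0  0  0  1  1  0  0  0  0  0  0  1  0  0  0  0  0  0  0  0  0]
 [ 0  0  2  3  4  3  3  2  1  3  3  0  2  3  0  0  1  1  0  0  0  0  0  0]
 [ 0  0  2  3  5  3  4  5  6  4  3  7  7  4  6  6  8  7  6  6  9  4  0  0]
 [ 0  0  0  0  0  0  0  0  0  0  0  0  0  0  0  0  0  0  0  0  0  0  0  0]]
side rows a -60..60, cols b -120..120
[[0 0 5 5 3 2 3 4 3 2 2 4 2 0 3 1 2 3 4 2 2 0 0 0]
 [0 0 0 2 5 5 3 4 3 3 6 3 4 4 4 4 4 3 3 4 3 1 0 0]
 [0 0 1 0 0 0 0 0 0 1 3 1 1 1 0 2 2 2 1 0 0 1 0 0]
 [0 1 0 0 0 0 3 0 0 1 2 8 2 0 0 6 7 5 0 0 0 0 0 0]
 [0 0 0 0 3 6 6 5 3 4 8 3 4 0 1 9 1 4 4 0 0 0 0 0]
 [0 0 0 0 1 7 6 5 2 7 4 2 4 0 0 5 4 1 1 1 0 0 0 0]
 [0 0 0 0 1 4 1 3 1 3 2 4 1 1 0 1 2 2 2 0 0 0 0 0]
 [0 0 0 0 0 1 4 2 3 0 2 2 0 0 0 0 0 0 0 0 0 0 0 0]
 [0 0 0 0 0 0 1 1 0 0 0 0 0 0 0 0 1 0 1 0 0 0 0 0]
 [0 1 3 2 7 1 1 2 2 3 2 4 1 2 4 3 2 2 1 1 2 0 0 0]
 [0 0 3 3 1 3 5 2 0 1 3 3 3 3 3 2 4 3 5 5 4 1 0 0]
 [0 0 0 0 0 0 1 1 0 0 0 0 0 1 0 1 0 1 0 0 0 0 0 0]]
```

View pics/t10c.png

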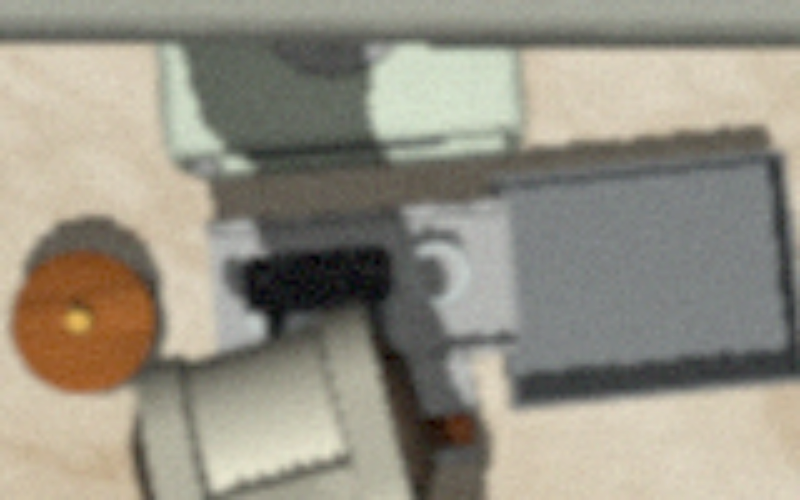

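The tray is out: walls at a≈±45 mm about (0.528,0.104), three tins at b≈−50, −5, +50 mm; tote right, salt pot left with room for the blade. Now turn the puller 90° and move above the left open edge.

```bash
python3 -m jog '[[0,0,-8,0,0,0,0],[0,0,-8,0,0,0,0],[0,0,-8,0,0,0,0],[0,0,-8,0,0,0,0],[0,0,-8,0,0,0,0],[0,0,-8,0,0,0,0],[0,0,-8,0,0,0,0],[0,0,-8,0,0,0,0]]' |tail -2
python3 -m jog '[[0,0,-8,0,0,0,0],[0,0,-8,0,0,0,0],[0,0,-8,0,0,0,0],[0,0,-2,0,0,0,0],[0,0,0,0,0,0,0],[0,0,0,0,0,0,0],[0,0,0,0,0,0,0],[0,0,0,0,0,0,0]]' |tail -2
python3 - <<'E'
from h import *
to(.5113,.2125,None,3.24)
E
```

```text
contact_force: [-0.1, -0.3, -1.1]
opening: 0.0177
contact_force: [0.1, 1.2, -1.7]
opening: 0.0176
t 19.25 p [0.4356 0.1034 0.2329] rpy [-3.142e+00 -1.000e-03 -3.044e+00] F [ 0.1  1.2 -1.7] op 0.0176
shift [-8.600e-02  1.012e-01 -1.000e-04] turn deg [-0.   -0.03 -0.02] shift in turned axes [-0.0861  0.1011  0.    ] q [-0.35  0.06  0.06  2.   -0.    1.07  1.38]
```

```bash
python3 -m jog '[[0,0,0,-0.02,0.02,0,0],[0,0,0,-0.03,0.035,0,0],[0,0,0,-0.026,0.031,0,0],[0,0,0,-0.01,0.015,0,0],[0,0,0,0,0,0,0],[0,0,0,0,0,0,0],[0,0,0,0,0,0,0],[0,0,0,0,0,0,0]]' |tail -2
python3 - <<'E'
from h import *
s=st();a,d=snap('side','s11');b,dt=snap('top','t11');P=pts('side',d);Z=P[...,2]
yaw=.1;xs=np.array([np.cos(yaw),np.sin(yaw)]);ys=np.array([-np.sin(yaw),np.cos(yaw)])
D=P[...,:2]-np.array(s['eef_pos'][:2]);A=D@xs;B=D@ys
m=(abs(A)<.08)&(abs(B)<.035)&(Z>.13)&(Z<.3)
for lo in np.arange(.15,.31,.015):
    k=m&(Z>lo)&(Z<=lo+.015)
    if k.sum()>4:print(round(lo,3),k.sum(),'a',np.percentile(A[k],[3,97]).round(4),'b',np.percentile(B[k],[5,50,95]).round(4))
print('zmin',np.percentile(Z[m],[1,3]))
P=pts('top',dt);q=P[...,:2]-[.532,.106];A=q@xs;B=q@ys
k=(P[...,2]>.055)&(P[...,2]<.1)&(abs(A)<.08)&(abs(B)<.12)
# tin tops
k=(P[...,2]>.075)&(P[...,2]<.1)&(abs(A)<.036)&(abs(B)<.12)
n,l,st_,c=cv2.connectedComponentsWithStats(k.astype(np.uint8))
for i in range(1,n):
    if st_[i,4]>10: w=l==i;print('tin',st_[i,4],np.round([A[w].min(),A[w].max(),B[w].min(),B[w].max()],3))
w=(abs(P[...,2]-.061)<.012)&(A>-.03)&(A<.03);print('floor b',np.percentile(B[w&(abs(B)<.13)],[1,99]))
w=(abs(P[...,2]-.048)<.008)&(abs(A)<.03)&(B<-.05)&(B>-.15);print('tote near wall b',np.sort(B[w])[-5:])
cv2.imwrite('pics/t11c.png',cv2.convertScaleAbs(cv2.resize(b[150:250,180:340][:,:,::-1],None,fx=5,fy=5),alpha=1.4))
E
```

```text
contact_force: [0.7, 0.3, -0.6]
opening: 0.0177
t 20.05 p [0.5112 0.2111 0.2334] rpy [-3.141 -0.    -3.045] F [ 0.7  0.3 -0.6] op 0.0177
0.18 32 a [-0.0245  0.03  ] b [-0.0092 -0.0047 -0.0001]
0.195 32 a [-0.029   0.0337] b [-0.0084 -0.0044  0.0001]
0.21 35 a [-0.0328  0.0319] b [-0.01   -0.0063 -0.0002]
0.225 19 a [-0.0203  0.0196] b [-0.0092 -0.005  -0.0006]
0.24 13 a [-0.0085  0.0172] b [-0.0114 -0.0035 -0.0018]
0.255 12 a [-0.0169  0.004 ] b [-0.0187 -0.0092 -0.0019]
0.27 51 a [-0.0667  0.0605] b [-0.0287 -0.0123 -0.0019]
0.285 109 a [-0.0683  0.0672] b [-0.028  -0.0106  0.0148]
zmin [0.13821256 0.18372749]
tin 129 [-0.017  0.021 -0.066 -0.03 ]
tin 129 [-0.023  0.013 -0.021  0.017]
floor b [-0.09387263  0.03329917]
tote near wall b [-0.07291319 -0.0685185  -0.06741452 -0.06624335 -0.06373183]
```

View pics/t11c.png

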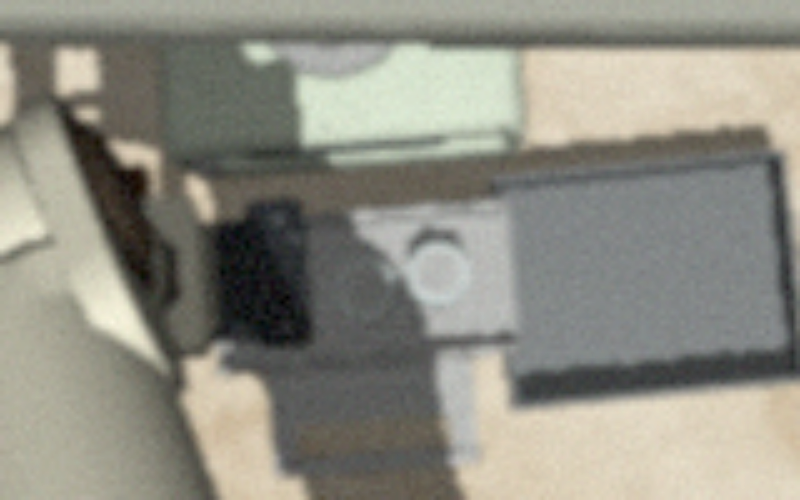

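```bash
python3 -m jog '[[0,0,0,-0.006,0.003,0,0],[0,0,0,0,0,0.015,0],[0,0,0,0,0,0.03,0],[0,0,0,0,0,0.03,0],[0,0,0,0,0,0.02,0],[0,0,0,0,0,0.012,0],[0,0,0,0,0,0.006,0],[0,0,0,0,0,0.003,0]]'
python3 - <<'E'
from h import *
s=st();a,d=snap('side','s12');P=pts('side',d);Z=P[...,2]
cv2.imwrite('pics/s12c.png',cv2.resize(a[150:270,200:350][:,:,::-1],None,fx=5,fy=5))
E
```

```text
t: 20.95
eef_pos: [0.5176, 0.2162, 0.1172]
eef_rot: [3.141, 0.0, -3.043]
contact_force: [0.3, 0.2, -1.6]
opening: 0.0179
t 20.95 p [0.5176 0.2162 0.1172] rpy [ 3.141  0.    -3.043] F [ 0.3  0.2 -1.6] op 0.0179
```

View pics/s12c.png

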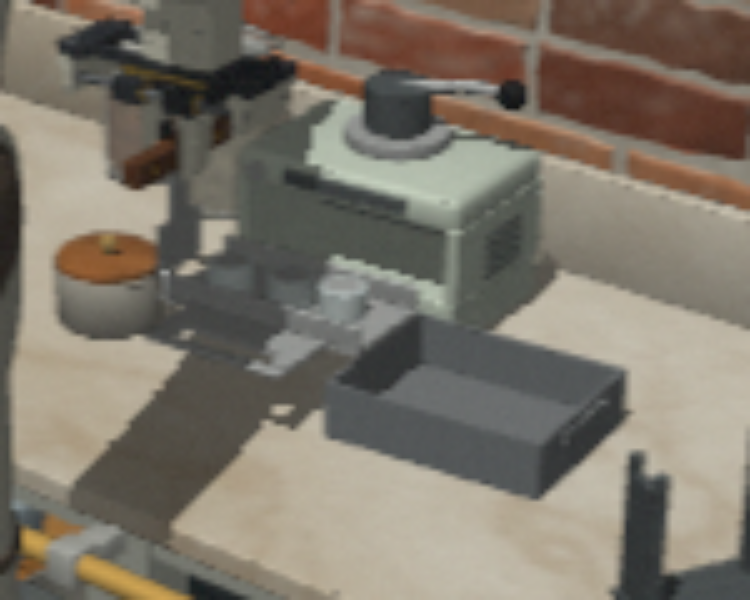

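The blade stands beside the tray's left edge, clear of the salt pot, with the tins ahead. Sweep.

```bash
python3 -m jog '[[0,0,0,0,-0.01,0,0],[0,0,0,0,-0.015,0,0],[0,0,0,0,-0.02,0,0],[0,0,0,0,-0.025,0,0],[0,0,0,0,-0.025,0,0],[0,0,0,0,-0.025,0,0],[0,0,0,0,-0.025,0,0],[0,0,0,0,-0.025,0,0]]'
python3 -m jog '[[0,0,0,0,-0.025,0,0],[0,0,0,0,-0.02,0,0],[0,0,0,0,-0.01,0,0],[0,0,0,0,0,0,0],[0,0,0,0,0,0,0],[0,0,0,0,0,-0.03,0],[0,0,0,0,0,-0.04,0],[0,0,0,0,0,-0.04,0]]'
python3 - <<'E'
from h import *
s=st();a,d=snap('side','s13');b,dt=snap('top','t13')
o=np.vstack([cv2.resize(a[170:250,220:370],None,fx=4,fy=4,interpolation=1),cv2.resize(b[160:230,205:355],None,fx=4,fy=4,interpolation=1)])[:,:,::-1]
cv2.imwrite('pics/c13.png',cv2.convertScaleAbs(o,alpha=1.3));print(o.shape)
E
```

```text
t: 21.8
eef_pos: [0.5341, 0.0442, 0.1181]
eef_rot: [-3.141, 0.001, -3.045]
contact_force: [-0.0, -0.3, -0.4]
opening: 0.0177
t: 22.6
eef_pos: [0.5384, -0.006, 0.228]
eef_rot: [3.141, -0.002, -3.04]
contact_force: [0.4, -0.3, -1.1]
opening: 0.0179
t 22.6 p [ 0.5384 -0.006   0.228 ] rpy [ 3.141e+00 -2.000e-03 -3.040e+00] F [ 0.4 -0.3 -1.1] op 0.0179
(600, 600, 3)
```

Picture limit reached; numbers from here on.

```bash
python3 - <<'E'
from h import *
yaw=.104;xs=np.array([np.cos(yaw),np.sin(yaw)]);ys=np.array([-np.sin(yaw),np.cos(yaw)])
for nm,f in(('top','t13'),('side','s13'),('top','t0')):
    P=pts(nm,np.load(f'pics/{f}.npz')['d'])
    q=P[...,:2]-[.548,-.073];A=q@xs;B=q@ys;Z=P[...,2]
    print(f,'median height mm, rows a -80..80 (10), cols b -100..+290')
    for a0 in np.arange(-.08,.08,.01):
        r=[]
        for b0 in np.arange(-.1,.29,.01):
            k=(A>=a0)&(A<a0+.01)&(B>=b0)&(B<b0+.01)&(Z<.15);r.append('%3d'%(1000*np.median(Z[k])) if k.any() else '  .')
        print(' '.join(r))
E
```

```text
t13 median height mm, rows a -80..80 (10), cols b -100..+290
 26   5   6   6   6   3   6   .   .   .   .   .   .   .   .   .   .   .   .   .   .   .  63  60  61  60  60  60  59  62  61  61  63  61  61   0   1  -2   1
 40   4   4   1   5   6   7   .   .   .   .   .   .   .   .   .   .   .   .   .   .   .  63  60  61  59  61  60  60  63  60  61  61  59  61  -1   0   0   2
 32   4   4   3   4   5   5   .   .   .   .   .   .   .   .   .   .   .   .   .   .   .  61  59  62  61  61  61  62  59  60  61  60  63  59   0  -1   0  -1
 36   4   3   6   4   3   .   .   .   .   .   .   .   .   .   .   .   .   .   .   .   .  77  81  79  79  69  75  79  78  77  78  79  77  79  78  78   2   1
 37   1   4   4   3   2   .   .   .   .   .   .   .   .   .   .   .   .   .   .   .   .  62  61  62  60  60  61  60  60  62  59  60  61  58  61  63  62   1
 33   4   2   3   4   6   .   .   .   .   .   .   .   .   .   .   .   .   .   .   .   .  61  59  62  62  62  63  61  61  60  62  61  58  63  61  60  62  -1
 38   5   5   .   .   .   .   .   .   .   .   .   .   .   .   .   .   .   .   .   .   .  59  61   .   .
[... 6094 characters left out ...]
   0  58  59   3   0   0   2   0   0   0   0  -2   1  59  61   0   0   0   0
 30   2   4   3   3   3   3   3   3   3   4   0   5   1   4   3   4   3   2   2   1  59  60  51   2   4   2   2   4   4   1   3   3  61  61   1   0   2   2
 33   5   5   6   4   3   6   4   4   4   4   4   4   4   4   6   5   4   5  23   0  31  61  62  62  61  64  61  61  60  62  59  61  62  59   1   1  -1  -1
 39  44  43  30  41  50  44  30  44  34  33  49  22  45  37  41  32  36  48   3   0  60  60  59  61  61  60  63  60  62  60  61  60  61  59   2   0  -2   0
 -1   0   0  -2   0   0   0   2  -1   0  -1   1   0   0  -1  -1   0   5   1   6   2  59  62  61  62  62  63  61  62  62  60  63  63  60  57   5 132   0  -1
```

```bash
python3 -m jog '[[0,0,5,0,0,-0.01,0],[0,0,7,0,0,-0.01,0],[0,0,7,0,0,0,0],[0,0,7,0,0,0,0],[0,0,6,0,0,0,0],[0,0,2.2,0,0,0,0],[0,0,0,0,0,0,0],[0,0,0,0,0,0,0]]' |tail -2
python3 - <<'E'
from h import *
to(.4265,-.3402,None,2.646)
E
```

```text
contact_force: [-0.8, -0.1, -1.6]
opening: 0.0179
t 23.5 p [ 0.5388 -0.0068  0.2466] rpy [-3.141e+00 -1.000e-03  2.646e+00] F [-0.8 -0.1 -1.6] op 0.0179
shift [-0.0597 -0.3467  0.    ] turn deg [-0.01 -0.05  0.01] shift in turned axes [-0.0597 -0.3467 -0.    ] q [-0.18  0.22  0.16  1.79 -0.04  1.13  1.08]
```

```bash
python3 -m jog '[[0,0,0,-0.005,-0.025,0,0],[0,0,0,-0.008,-0.046,0,0],[0,0,0,-0.008,-0.046,0,0],[0,0,0,-0.008,-0.046,0,0],[0,0,0,-0.008,-0.046,0,0],[0,0,0,-0.008,-0.046,0,0],[0,0,0,-0.008,-0.046,0,0],[0,0,0,-0.005,-0.03,0,0]]' |tail -2
python3 -m jog '[[0,0,0,-0.0017,-0.0157,0,0],[0,0,0,0,0,0,0],[0,0,0,0,0,0,0],[0,0,0,0,0,0,0],[0,0,0,0,0,0,0],[0,0,0,0,0,0,0],[0,0,0,0,0,0,0],[0,0,0,0,0,0,0]]' |tail -2
python3 - <<'E'
from h import *
to(.4265,-.3402,None,2.646)
yaw=.104;xs=np.array([np.cos(yaw),np.sin(yaw)]);ys=np.array([-np.sin(yaw),np.cos(yaw)])
b,dt=snap('top','t14');a,d=snap('side','s14')
for nm,D in(('top',dt),('side',d)):
    P=pts(nm,D)
    q=P[...,:2]-[.548,-.073];A=q@xs;B=q@ys;Z=P[...,2]
    print(nm,'rows a -80..80, cols b -100..+130')
    for a0 in np.arange(-.08,.08,.01):
        r=[]
        for b0 in np.arange(-.1,.13,.01):
            k=(A>=a0)&(A<a0+.01)&(B>=b0)&(B<b0+.01)&(Z<.15);r.append('%3d'%(1000*np.median(Z[k])) if k.any() else '  .')
        print(' '.join(r))
# blade/handle vs TCP
P=pts('side',d);s=sense();n_=np.array([.475,.88]);e=np.array([-.88,.475]);D=P[...,:2]-np.array(s['eef_pos'][:2]);aa=D@n_;bb=D@e;Z=P[...,2]
m=(abs(aa)<.03)&(abs(bb)<.08)&(Z>.15)&(Z<.33)
for lo in np.arange(.18,.33,.015):
    k=m&(Z>lo)&(Z<=lo+.015)
    if k.sum()>4:print(round(lo,3),k.sum(),'n',np.percentile(aa[k],[5,50,95]).round(4),'e',np.percentile(bb[k],[3,97]).round(4))
print('zmin',np.percentile(Z[m],[1,3]))
z=np.load('pics/s5.npz');P=pts('side',z['d']);D=P[...,:2]-[.4287,-.339];aa=D@n_;bb=D@e;Z=P[...,2]
m=(abs(aa)<.03)&(abs(bb)<.08)&(Z>.13)&(Z<.33);print('before: zmin',np.percentile(Z[m],[1,3]),'rel TCP')
for lo in np.arange(.155,.31,.015):
    k=m&(Z>lo)&(Z<=lo+.015)
    if k.sum()>4:print(round(lo,3),k.sum(),'n',np.percentile(aa[k],[5,50,95]).round(4),'e',np.percentile(bb[k],[3,97]).round(4))
E
```

```text
contact_force: [1.1, 0.9, -1.0]
opening: 0.0179
contact_force: [-0.1, -0.6, -1.9]
opening: 0.0181
t 25.1 p [ 0.4261 -0.3407  0.2472] rpy [3.142 0.    2.644] F [-0.1 -0.6 -1.9] op 0.0181
shift [-0.0001  0.0006  0.    ] turn deg [ 0.    0.   -0.13] shift in turned axes [-0.0001  0.0006  0.    ] q [ 0.29  0.24  0.4   1.78 -0.1   1.14  1.79]
top rows a -80..80, cols b -100..+130
 30   2   3   4   4   3   5   4   3   6   2   3   5  38  40  34   2   4   6  18   0   1  60
 34   5   3   3   3   5   6   3   3   5   6   4   4  43  43  25   4   4   8   3   0   0  59
 33   4   4   3   4   2   4   3   7   5   5   4   3  43  42  24   3   3   2   0   0   5  62
 37   5   1   4   4   4   3   4   5   4   4   4   4  34  35  11   5   4   4  79  71  71  77
 33   2   3   3   3   3   6   4   4   4   2   2   0   3   1   3   4   4  62  60  59  61  61
 32   5   4   5   3   6   4   3   4   4   6   5   2   4   3   3   4   4  59  61  61  59  60
 39   4   4   4   4   2   4   4   4   2   1   1   5   4   4   4   4   4   6  63  62  61  62
 38   5   4   5   4   4   4   4   4   3   3   4   6   6   3   4   4   5   7  6
[... 3014 characters left out ...]
0.0149]
zmin [0.19555668 0.19893642]
before: zmin [0.16969318 0.17315166] rel TCP
0.155 7 n [-0.0027 -0.0005  0.0046] e [-0.0192  0.0177]
0.17 57 n [-0.0077 -0.0034  0.0018] e [-0.0332  0.0275]
0.185 63 n [-0.0093 -0.0024  0.0029] e [-0.0344  0.0254]
0.2 55 n [-0.0089 -0.0033  0.0024] e [-0.0334  0.0242]
0.215 33 n [-0.0073 -0.0045  0.0033] e [-0.0182  0.0221]
0.23 29 n [-0.0083 -0.0036  0.0018] e [-0.0136  0.0108]
0.245 17 n [-0.023  -0.0072 -0.0003] e [-0.0432  0.0083]
0.26 120 n [-0.0274 -0.0106 -0.0031] e [-0.0672  0.0633]
0.275 126 n [-0.028  -0.0082  0.0187] e [-0.0096  0.0634]
0.29 34 n [-0.0297 -0.016   0.022 ] e [-0.0024  0.013 ]
0.305 5 n [-0.0281 -0.0191  0.0144] e [0.0067 0.0126]
```

All three tins are in the tote (two flat, one on its rim against the front wall, centre ≈24 mm), tote unmoved, puller unslipped. Lower it onto the rest.

```bash
python3 -m jog '[[0,0,0,0,0.0006,0.015,0],[0,0,0,0,0,0.025,0],[0,0,0,0,0,0.025,0],[0,0,0,0,0,0.025,0],[0,0,0,0,0,0.025,0],[0,0,0,0,0,0.02,0],[0,0,0,0,0,0.015,0],[0,0,0,0,0,0.01,0]]'
python3 -m jog '[[0,0,0,0,0,0.006,0],[0,0,0,0,0,0.005,0],[0,0,0,0,0,0.004,0],[0,0,0,0,0,0.002,0],[0,0,0,0,0,0.001,0],[0,0,0,0,0,0,0],[0,0,0,0,0,0,0],[0,0,0,0,0,0,0]]'
```

```text
t: 26.0
eef_pos: [0.4257, -0.3401, 0.0859]
eef_rot: [3.142, -0.002, 2.643]
contact_force: [-0.3, 0.7, -0.8]
opening: 0.0178
t: 26.8
eef_pos: [0.4264, -0.3406, 0.0695]
eef_rot: [3.142, 0.0, 2.643]
contact_force: [-0.1, -1.4, -1.0]
opening: 0.0179
```

```bash
python3 -m jog '[[0,0,0,0,0,0.001,0],[0,0,0,0,0,0.0005,0],[0,0,0,0,0,0,0],[0,0,0,0,0,0,0.3],[0,0,0,0,0,0,0.6],[0,0,0,0,0,0,1],[0,0,0,0,0,0,1],[0,0,0,0,0,0,1]]'
python3 -m jog '[[0,0,0,0,0,0,1],[0,0,0,0,0,0,1],[0,0,0,0,0,0,1],[0,0,0,0,0,0,1],[0,0,0,0,0,0,1],[0,0,0,0,0,0,1],[0,0,0,0,0,0,1],[0,0,0,0,0,-0.01,1]]'
python3 -m jog '[[0,0,0,0,0,-0.02,1],[0,0,0,0,0,-0.03,1],[0,0,0,0,0,-0.04,1],[0,0,0,0,0,-0.04,1],[0,0,0,0,0,-0.04,1],[0,0,0,0,0,-0.02,1],[0,0,0,0,0,0,1],[0,0,0,0,0,0,1]]'
python3 - <<'E'
from h import *
s=st();b,dt=snap('top','t20');a,d=snap('side','s20')
n_=np.array([.475,.88]);e=np.array([-.88,.475])
for f in('s0','s20'):
    z=np.load(f'pics/{f}.npz');P=pts('side',z['d']);a=z['im'].astype(int);v,u=np.indices(z['d'].shape)
    D=P[...,:2]-[.4265,-.3402];aa=D@n_;bb=D@e;m=(a[...,0]>a[...,2]*1.6)&(P[...,2]>.1)&(P[...,2]<.14)&(abs(aa)<.03)&(abs(bb)<.08)
    for lo in(-.08,-.03,.03):
        k=m&(bb>lo)&(bb<lo+.05);print(f,lo,k.sum(),P[k].mean(0).round(4),'v',v[k].mean().round(2),'u',u[m].min(),u[m].max())
z0=np.load('pics/t14.npz');P=pts('top',dt);P0=pts('top',z0['d'])
yaw=.104;xs=np.array([np.cos(yaw),np.sin(yaw)]);ys=np.array([-np.sin(yaw),np.cos(yaw)])
for p in(P0,P):
    q=p[...,:2]-[.548,-.073];A=q@xs;B=q@ys;k=(p[...,2]>.02)&(p[...,2]<.06)&(A>-.085)&(A<.058)&(abs(B)<.075);n,l,s_,c=cv2.connectedComponentsWithStats(k.astype(np.uint8))
    print([(s_[i,4],round(A[l==i].mean(),3),round(B[l==i].mean(),3),round(np.median(p[...,2][l==i]),3)) for i in range(1,n) if s_[i,4]>25])
E
```

```text
t: 27.6
eef_pos: [0.4262, -0.3404, 0.0676]
eef_rot: [-3.142, -0.0, 2.643]
contact_force: [-0.6, 0.5, 0.6]
opening: 0.0531
t: 28.4
eef_pos: [0.4252, -0.3397, 0.0769]
eef_rot: [3.141, -0.003, 2.643]
contact_force: [-0.6, 1.0, 0.6]
opening: 0.0916
t: 29.2
eef_pos: [0.4262, -0.3405, 0.2683]
eef_rot: [3.141, 0.001, 2.643]
contact_force: [0.3, 0.1, -0.2]
opening: 0.0918
t 29.2 p [ 0.4262 -0.3405  0.2683] rpy [3.141e+00 1.000e-03 2.643e+00] F [ 0.3  0.1 -0.2] op 0.0918
s0 -0.08 54 [ 0.4623 -0.3728  0.1262] v 237.06 u 325 358
s0 -0.03 92 [ 0.4256 -0.353   0.1252] v 239.57 u 325 358
s0 0.03 70 [ 0.3769 -0.3262  0.1261] v 242.29 u 325 358
s20 -0.08 59 [ 0.4635 -0.3695  0.1256] v 236.81 u 325 358
s20 -0.03 95 [ 0.4266 -0.3492  0.1252] v 239.12 u 325 358
s20 0.03 66 [ 0.3795 -0.3234  0.1254] v 241.94 u 325 358
[(np.int32(121), np.float64(0.038), np.float64(-0.004), np.float64(0.03)), (np.int32(113), np.float64(0.022), np.float64(0.058), np.float64(0.031)), (np.int32(122), np.float64(-0.065), np.float64(0.043), np.float64(0.042))]
[(np.int32(122), np.float64(0.038), np.float64(-0.004), np.float64(0.03)), (np.int32(112), np.float64(0.022), np.float64(0.059), np.float64(0.031)), (np.int32(121), np.float64(-0.065), np.float64(0.043), np.float64(0.041))]
```

```bash
python3 -c "
from plant import job_done;print(job_done())"
```

```text
the job is handed in; nothing more can be done
None
```

I pulled the tray fully out with the puller's blade, swept all three tins into the tote and hung the puller back on its rest. The job was handed in at about 29 s, and no verdict was reported.

**Grasp:** The first grasp closed on air. The camera showed the fingers about 34 mm higher than the reported tool position. I corrected for that and the second grasp held.

**Tray:** I pulled until it hit the stop with about 7 N on the blade. It was still out in depth readings taken after the sweep.

**Last checks:**
- **Tins:** All three are inside the tote. Two lie flat, and one stands on its rim by the front wall with its centre about 24 mm up. None moved between the last two looks.
- **Puller:** It is level on the rest, about 3 to 4 mm sideways of where it started, which is within the prongs' play.
- **Tote:** It had not shifted measurably.
- **Gripper:** It is open and clear of everything.
- **Bystanders:** I did not re-measure the salt pot, lemon, garlic and mug at the end; nothing in the force readings suggested contact with them.

I used up the 12 pictures before the sweep (the request for a 13th was refused). The result of the sweep and the hang-up were therefore checked only with depth measurements, not by eye.

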